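Pop the shape sorter's hatch

TASK

Open the shape sorter on the high-chair tray so that its blocks can be got out: with the fingertips push its little blue sliding door all the way aside, off the mustard press spot, then press the spot once, fully down, and let go, so that the latch releases and the hatch pops up and stays open. Pick nothing up, do not push the popped hatch down again, leave the sorter where it stands and do not disturb the bowl, beaker, spoon or container.

Things in the scene. Friction and masses are not known exactly. Their poses are not given: they have to be found in the camera images.
- sorter: birch shape sorter, loose closed box on the tray, about 1.6 kg, 130 mm along x, 160 mm along y, 100 mm high. Origin: centre of its underside; z up. In this frame the brown hatch fills x -52..48, y -66..-2 mm of the top (flush with the rim round it, z 100 mm, when latched); the door parks over the y > 0 half of the top.
- press_spot (a point): centre of the mustard disc, 30 mm across, on the hatch's top face: x -30, y -34, z 100 mm in the sorter's frame while latched; under the blue door at the start. 78 mm from the hinge, 22 mm from the free edge; moves with the hatch. Pressed, it meets a firm stop about 7 mm lower; a spring resists with 2 to 4 N and the latch releases only if pressed to that stop.
- hatch (a joint): hatch angle (rad) about its hinge, the hatch's edge on the sorter's +x side, parallel to y. 0 latched flush, negative pressed in (stop -0.09), 0.75 popped fully open. Push-push latch: press to the stop and let go, and a light spring raises the hatch within a second; closing and pressing again would latch it. It cannot rise under the blue door.
- door (a joint): travel (m) of the blue sliding door along the sorter's +y: about 0 to 0.012 at the start (covering the press spot), 0.072 at its end stop; it is clear of the hatch from 0.065. Slides with about 1.2 N friction and stays where it is left.
- door_tab (a point): centre of the red upright tab on the blue door; moves with it. 36 mm along the sorter's x, 12 mm along y (the sliding direction), 20 mm high. At door = 0 it is at x -34, y -14, z 119 mm in the sorter's frame. The door plate (50 x 66 x 5 mm, from 53 mm on the -y side of this point to 13 mm on the +y side) has its top 10 mm below this point.
- bowl_mid (a point): centre (half-way up) of a loose mustard bowl, 108 mm across, 48 mm high, standing on the tray; not to be disturbed
- beaker_mid (a point): centre (half-way up) of a loose glass beaker, 68 mm across, 85 mm high, standing on the tray; not to be disturbed
- container_mid (a point): centre (half-way up) of a loose closed plastic container with a green lid, 96 x 81 x 55 mm, standing on the tray; not to be disturbed
- spoon_grip (a point): point on the handle of a loose steel spoon 140 mm long, lying on the tray; not to be disturbed
- hatch_edge (a point): middle of the hatch's free edge (top face), 100 mm from the hinge, on the sorter's -x side; flush with the top when latched, about 70 mm higher when popped open. The rising hatch follows the finger up, so take the finger clear upwards by 100 mm or more.
Mind the look-alikes: they are no part of the job. Leave any pink look-alike of the sorter alone.

How it is judged:
On the way, in this order (a step that is already met when the one before it is completed fails the run):
1. the sliding door is pushed fully aside while the hatch is still latched (value of joint door above 0.066 m and value of joint hatch between -0.02 and 0.02 rad), for 0.1 s.
2. the press spot is pressed fully down with the fingers (value of joint hatch below -0.045 rad and contact force between the fingers and sorter above 0.5 N), for 0.02 s.
3. the hatch pops open and stays open, untouched (value of joint hatch above 0.6 rad and contact force between each of the arm, the fingers and sorter below 0.1 N), for 0.5 s.
At the end, for the whole second after the job is handed in: The hatch stands open (more than 0.6 rad) and still, the door is within 6 mm of its open stop, and the sorter, bowl, beaker, container and spoon are within 30 mm of where they started, the sorter flat on the tray (value of joint hatch above 0.6 rad and velocity of joint hatch between -0.1 and 0.1 rad/s and value of joint door above 0.066 m and distance of each of sorter, bowl_mid, beaker_mid, container_mid, spoon_grip from where it was at the start of the episode below 0.03 m and angle between sorter's own z axis and vertical below 0.05 rad); the robot touches nothing.
It fails at once if the popped hatch is pushed down again (value of joint hatch between 0.08 and 0.5 rad and velocity of joint hatch below -0.08 rad/s).
It fails at once if the sorter is shoved over 30 mm, lifted or tipped (distance of sorter from where it was at the start of the episode above 0.03 m or height (world z) of sorter above 0.022 m or angle between sorter's own z axis and vertical above 0.1 rad).
It fails at once if the bowl, beaker, container or spoon is moved over 30 mm or picked up (distance of any of bowl_mid, beaker_mid, container_mid, spoon_grip from where it was at the start of the episode above 0.03 m).
It also fails if it takes over 42 s, if anything falls off the work surface, if the arm or the gripper's body presses on something with over 40 N, if the wrist force passes 120 N, or if a joint passes its speed limit or range.

ROBOT

A 7-joint arm with a two-finger parallel gripper is mounted at the origin on the work surface. World frame = base frame: x ahead of the robot, y to its left, z up, the work surface at z = 0. Lengths are in m, angles in rad, forces in N, time in s.
With the tool pointing down it reaches from about 0.35 to 0.9 m from the base axis. Payload 8.1 kg.
Tool frame: the origin (TCP) lies between the finger pads; the fingertips stand 25 mm ahead of it and the grasp point (between the pads) lies 6 mm ahead of it; z points along the fingers, y is the direction in which the jaws open and shut (so a half turn about z gives the same grasp; the last joint's range is limited). The gripper opens to 92 mm and grips with 3 to 60 N. Pads are 19 mm wide; open, the fingers measure 130 mm over their backs; the gripper's body (75 mm by 190 mm) begins 47 mm behind the grasp point.
Start: joints at [-1.333, 0.434, 0.025, 1.573, -0.012, 1.134, -0.075], TCP at [0.209, 0.589, 0.252] pointing down, gripper open.
Joint ranges: [-2.62, 2.62], [-0.44, 2.09], [-1.27, 1.32], [0.08, 2.57], [-1.32, 4.46], [0.12, 2], [-2.74, 2.74]. Speed limits (rad/s): [2.22, 2.22, 3.01, 3.01, 3.14, 3.14, 3.14].

INTERFACE

Orientations are given as a rotation vector (axis times angle).
In Python, from cell import * gives the robot as it stands.
- The arm moves only by the shell command python3 -m jog 'ROWS' [FORCE]. ROWS is JSON, one flat list of numbers, 5 for each row, row after row: the finger opening in mm, from 0 to 91.8, then the shift along the tool's x, y, z in units of 40 mm (1.0 is 40 mm), then the turn about the tool's z in units of 6 degrees (1.0 is 6 degrees). A call has 1 to 20 rows; each row shifts and turns the pose as measured when the row begins, along the tool's axes as they then stand; what a row does not reach is not made up. A row lasts 1/12 s, in which the tool goes at most 41.7 mm and 7.16 degrees, less where a joint would pass 70% of its speed; a pose out of reach is approached as far as the arm can. A call is refused whole if a number of a shift passes 1 or a number of a turn 1, either way. A call with a gripper value outside its range is refused whole. The fingers move at their own pace and stop on an object; FORCE is the grip in N (left out, the last holds). Time passes only in rows, so rows that do not move let the fingers close. It gives the time, the measured TCP pose, the force and the opening at its end, in the units of the state.
- observe(): the state, without advancing time (a new reading comes with each control period).
- get_image(name): name is "scene" or "side" or "wrist"; returns the picture (384x512x3 uint8, red, green, blue); there is no depth.
- camera_params(name): a dict with "intrinsics" (3x3 intrinsics, pixels), "dist_coeffs" ([k1, k2, p1, p2, k3] as OpenCV has them; the pictures are not rectified), "xyz" and "orientation" of the camera in the world. Camera axes: x right, y down, z forward; pixel columns grow to the right and rows downward; lengths in m; the calibration is good to about 2 mm. A picture is of the moment at which its call begins: read the wrist's pose just before it. camera_params takes no time and is no camera call; for the wrist camera it gives the pose at the moment of the call.
- sign_off(): hands the job in, once; it reports no verdict.
The state is a dict: "clock": time; "joints": joint angles; "dq": joint speeds; "joint_efforts": joint torques, N m; "position": TCP position; "ee_rot": TCP orientation; "force": force on the tool from outside, world axes, zero at the start; "ft_torque": the same for the moment, N m; "width": opening from 0.0 (shut) to 1.0 (fully open).
Only numpy, scipy, OpenCV 4.12 (cv2) and the standard library are available. Lean on these libraries where they do the work, as an engineer would, in place of code of your own. Each camera call takes 0.05 s, during which the arm holds its last target. There are 200 camera calls.

## Working session

There is one attempt and no reset: what is moved stays moved. The work goes in short steps, Python scripts to look and compute and a shell command to move; the robot and the scene stay as the last step left them, time stands still between calls to the robot, and variables do not carry over. Pictures are saved under pics/ and viewed, about 8 in all and at most 12, crops included, and the job is handed in when it is done.

```bash
mkdir -p pics; ls; python3 - <<'E'
from cell import *
import cv2,numpy as np
s=observe();print(s)
for n in("scene","side"):
    im=get_image(n);cv2.imwrite(f"pics/{n}0.png",im[:,:,::-1]);print(n,camera_params(n))
a=cv2.imread("pics/scene0.png");b=cv2.imread("pics/side0.png")
cv2.imwrite("pics/both0.png",np.vstack([a,b])[:, :])
E
```

```text
pics
{'clock': 0.0, 'joints': array([-1.33260095,  0.43520827,  0.02496908,  1.57408514, -0.01162412,
        1.1340223 , -0.07506686]), 'dq': array([-1.09728834e-03,  7.98216360e-04,  9.97205018e-05, -1.33936825e-04,
       -1.84418620e-03,  1.37696916e-03, -5.14496225e-05]), 'joint_efforts': array([ 3.56133150e-04, -6.67865467e+01,  9.85179283e-01, -3.14469445e+01,
       -6.05366053e-02,  4.32965707e-02,  1.45426866e-04]), 'position': array([0.20878061, 0.58859231, 0.25095866]), 'ee_rot': array([-5.32774796e-01, -3.09593470e+00,  2.46735815e-03]), 'force': array([-0.5149638 , -0.19614478, -0.49737133]), 'ft_torque': array([0.00903007, 0.00138123, 0.02680122]), 'width': 0.9977424779862237}
scene {'intrinsics': array([[364.65512759,   0.        , 254.96482501],
       [  0.        , 364.65512759, 188.43059955],
       [  0.        ,   0.        ,   1.        ]]), 'dist_coeffs': array([0.01134847, 0.        , 0.        , 0.        , 0.        ]), 'xyz': array([ 1.22413759, -0.04745082,  0.76411013]), 'orientation': array([-1.59680606, -1.8036987 ,  0.84476891])}
side {'intrinsics': array([[443.36098409,   0.        , 257.66444176],
       [  0.        , 443.36098409, 186.64793274],
       [  0.        ,   0.        ,   1.        ]]), 'dist_coeffs': array([-0.09073048,  0.        ,  0.        ,  0.        ,  0.        ]), 'xyz': array([ 0.16758273, -0.95798031,  1.18263438]), 'orientation': array([-2.43578713,  0.37969981, -0.15209969])}
```

View pics/scene0.png

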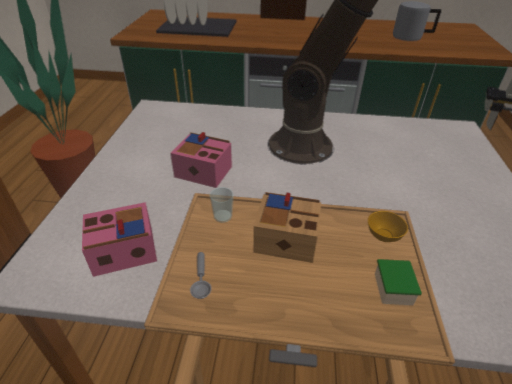

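View pics/side0.png

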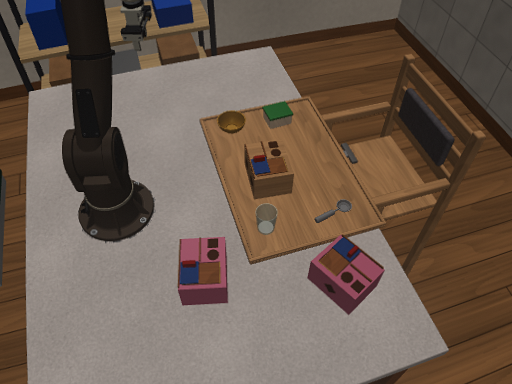

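The birch sorter is at scene (288,225) and side (268,168). The pink look-alikes are at scene (202,158) and (118,238), and side (203,270) and (346,272). Only the birch one stands on the tray. Next I'll enlarge it to confirm and measure the colours.

```bash
cat > h.py <<'E'
import cv2,numpy as np
from scipy.spatial.transform import Rotation as R
def ray(c,uv):
    p=cv2.undistortPoints(np.array([[uv]],float),c["intrinsics"],c["dist_coeffs"])[0,0]
    return c["xyz"],R.from_rotvec(c["orientation"]).as_matrix()@np.r_[p,1]
def plane(c,uv,z):
    o,d=ray(c,uv);return o+d*(z-o[2])/d[2]
def tri(c1,u1,c2,u2):
    A=np.zeros((3,3));b=np.zeros(3);L=[]
    for c,u in((c1,u1),(c2,u2)):
        o,d=ray(c,u);d=d/np.linalg.norm(d);P=np.eye(3)-np.outer(d,d);A+=P;b+=P@o;L.append((o,P))
    x=np.linalg.solve(A,b);return x,[np.linalg.norm(P@(x-o)) for o,P in L]
def blobs(im,lo,hi,box,amin=8):
    hsv=cv2.cvtColor(im,cv2.COLOR_BGR2HSV);m=cv2.inRange(hsv,lo,hi)
    k=np.zeros_like(m);x0,y0,x1,y1=box;k[y0:y1,x0:x1]=1
    n,l,s,c=cv2.connectedComponentsWithStats(m*k)
    return [(c[i].round(1),s[i]) for i in range(1,n) if s[i][4]>=amin]
E
python3 - <<'E'
from h import *
from cell import camera_params
a=cv2.imread("pics/scene0.png");b=cv2.imread("pics/side0.png")
A=(250,180,330,262);B=(238,132,300,200)
f=lambda i,r:cv2.resize(i[r[1]:r[3],r[0]:r[2]],(400,400),interpolation=cv2.INTER_CUBIC)
cv2.imwrite("pics/crop.png",np.hstack([f(a,A),f(b,B)]))
for n,i,r in(("scene",a,A),("side",b,B)):
    print(n,"red",blobs(i,(0,150,70),(6,255,255),r,5),blobs(i,(172,150,70),(180,255,255),r,5));print("blue",blobs(i,(100,120,40),(130,255,255),r))
E
```

```text
scene red [(array([287.2, 197.4]), array([286, 194,   4,   9,  26], dtype=int32))] []
blue [(array([276.3, 201.2]), array([267, 194,  23,  15, 188], dtype=int32))]
side red [(array([258.6, 156.4]), array([254, 155,  11,   4,  28], dtype=int32))] []
blue [(array([260.4, 166.7]), array([251, 157,  19,  17, 179], dtype=int32))]
```

View pics/crop.png

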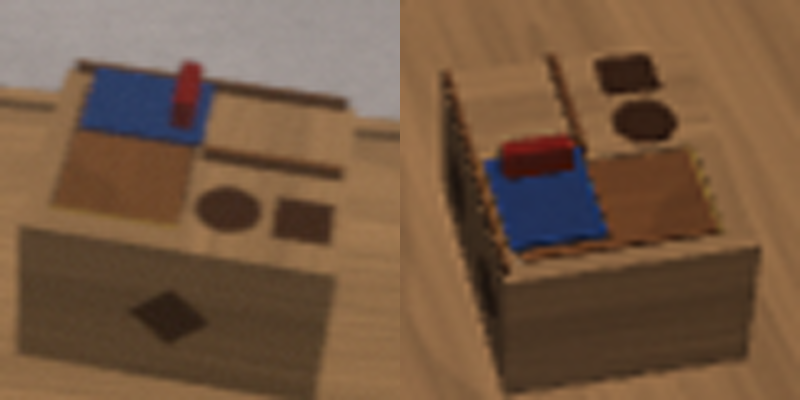

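The crop confirms it: a birch sorter with its blue door and red tab on the robot side (-x). The tab can slide towards world +y. I'll triangulate the top corners and the tab.

```bash
python3 - <<'E'
from h import *
from cell import *
cs,cd=camera_params("scene"),camera_params("side")
S=lambda x,y:(250+x/5-.5,180+y/400*82-.5); D=lambda x,y:(238+(x-400)/400*62-.5,132+y/400*68-.5)
P={"-x-y":(S(75,62),D(508,278)),"+x-y":(S(20,228),D(760,248)),"-x+y":(S(350,103),D(445,70)),"+x+y":(S(337,275),D(695,50))}
X={}
for k,(u,v) in P.items():
    x,e=tri(cs,u,cd,v);X[k]=x;print(k,x.round(4),np.round(e,4))
tab,e=tri(cs,(287.2,197.4),cd,(258.6,156.4));print("tab",tab.round(4),np.round(e,4))
c=sum(X.values())/4
ex=X["+x-y"]-X["-x-y"]+X["+x+y"]-X["-x+y"];ey=X["-x+y"]-X["-x-y"]+X["+x+y"]-X["+x-y"]
print("c",c,np.linalg.norm(ex)/2,np.linalg.norm(ey)/2,np.degrees([np.arctan2(ex[1],ex[0]),np.arctan2(-ey[0],ey[1])]))
M=R.from_rotvec(observe()["ee_rot"]).as_matrix();print(M.round(3))
E
```

```text
-x-y [ 0.4469 -0.1031  0.1167] [0.0012 0.0012]
+x-y [ 0.5749 -0.1171  0.1105] [0.0006 0.0006]
-x+y [0.4629 0.0498 0.119 ] [0.0013 0.0013]
+x+y [0.5942 0.0376 0.1131] [0.0035 0.0035]
tab [ 0.4839 -0.0379  0.1383] [0.0012 0.0012]
c [ 0.51972644 -0.03320092  0.11481831] 0.1304301298838196 0.15485515468078545 [-5.76849483 -6.55963494]
[[-0.942  0.334 -0.   ]
 [ 0.334  0.942 -0.001]
 [-0.    -0.001 -1.   ]]
```

```bash
python3 -m jog '[0,-0.75,-0.48,0,0, 0,-0.75,-0.48,0,0, 0,-0.75,-0.48,0,0, 0,-0.75,-0.48,0,0, 0,-0.75,-0.48,0,0, 0,-0.75,-0.48,0,0, 0,-0.75,-0.48,0,0, 0,-0.75,-0.48,0,0, 0,-0.75,-0.48,0,0, 0,-0.75,-0.48,0,0, 0,-0.75,-0.48,0,0, 0,-0.75,-0.48,0,0, 0,0,0,0,-0.75, 0,0,0,0,-0.75, 0,0,0,0,-0.75]' 10; python3 -c "
from cell import *
print(observe()['joints'])"
```

```text
clock: 1.35
position: [0.4795, 0.2325, 0.2447]
ee_rot: [-0.152, -3.131, 0.015]
force: [0.3, 0.4, -0.2]
width: 0.006
[-0.66018188  0.29610806  0.13596216  1.80711464 -0.04100045  1.05232124
  0.96431195]
```

```bash
python3 -m jog '[0,-0.07,-0.9,-0.1,0, 0,-0.07,-0.9,-0.1,0, 0,-0.07,-0.9,-0.1,0, 0,-0.07,-0.9,-0.1,0, 0,-0.07,-0.9,-0.1,0, 0,-0.07,-0.9,-0.1,0, 0,-0.07,-0.9,-0.1,0, 0,0,0,0,0]' ; cat > w.py <<'E'
import sys,pickle
from cell import *
from h import *
n=sys.argv[1];c=camera_params("wrist");i=get_image("wrist")[:,:,::-1]
cv2.imwrite(f"pics/{n}.png",i);pickle.dump(c,open(n+".pkl","wb"))
print(observe()["position"],observe()["ee_rot"],c["xyz"])
E
python3 w.py w1;python3 -m jog '[0,0,-0.9,0,0, 0,0,-0.9,0,0, 0,0,0,0,0]';python3 w.py w2
python3 -c "
import cv2,numpy as np
cv2.imwrite('pics/w12.png',np.vstack([cv2.resize(cv2.imread('pics/w%d.png'%k),(400,300)) for k in(1,2)]))"
```

```text
clock: 2.02
position: [0.4742, -0.0295, 0.2733]
ee_rot: [-0.134, -3.127, 0.016]
force: [-0.1, -0.1, 0.5]
width: 0.008
[ 0.47420822 -0.02623082  0.27289147] [-0.13163705 -3.12680847  0.01385568] [ 0.39699666 -0.02106717  0.40668197]
clock: 2.32
position: [0.4683, -0.097, 0.2729]
ee_rot: [-0.124, -3.127, 0.012]
force: [-0.2, -0.8, -0.7]
width: 0.004
[ 0.46868139 -0.09399807  0.27269352] [-0.12132082 -3.12641213  0.00936172] [ 0.39123238 -0.08954843  0.40635414]
```

View pics/w12.png

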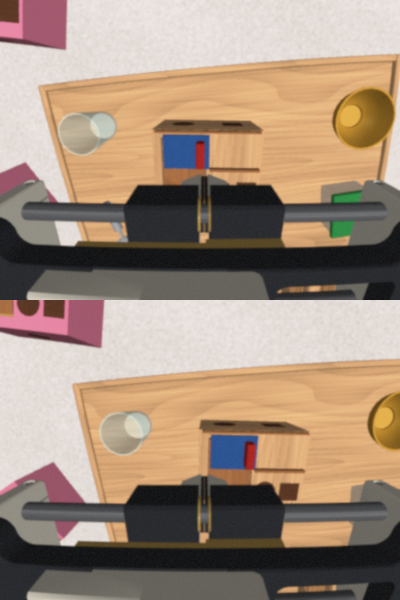

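The wrist views show the blue door over the -y half (left) with the red tab at its +y end, at w1 about (200,155) and w2 about (250,455) in the composite. Next I'll triangulate the corners from the two views.

```bash
python3 - <<'E'
from h import *
import pickle
c=[pickle.load(open(f"w{k}.pkl","rb")) for k in(1,2)]
I=[cv2.imread(f"pics/w{k}.png") for k in(1,2)]
box=[(190,150,350,245),(240,140,400,245)]
def mask(im,lo,hi,b):
    m=cv2.inRange(cv2.cvtColor(im,cv2.COLOR_BGR2HSV),lo,hi);k=np.zeros_like(m);k[b[1]:b[3],b[0]:b[2]]=1;return m*k
for nm,lo,hi in(("red",(0,190,60),(6,255,255)),("blue",(100,120,40),(130,255,255))):
    q=[]
    for k in(0,1):
        y,x=np.nonzero(mask(I[k],lo,hi,box[k]));a,b=x+y,x-y
        f=lambda v:np.array([np.mean(x[v<=v.min()+2]),np.mean(y[v<=v.min()+2])])
        q.append([f(a),f(-a),f(b),f(-b),np.array([x.mean(),y.mean()])]);print(nm,len(x),x.min(),x.max(),y.min(),y.max())
    for n,u,v in zip(("TL","BR","BL","TR","ctr"),*q):
        X,e=tri(c[0],u,c[1],v);print(n,u.round(1),v.round(1),X.round(4),np.round(e[0],4))
sc=[cv2.resize(I[k][150:250,190+50*k:350+50*k],(400,250),interpolation=cv2.INTER_CUBIC) for k in(0,1)]
cv2.imwrite("pics/w12c.png",np.hstack(sc))
E
```

```text
red 265 252 259 182 215
red 325 314 325 183 216
TL [253.7 183.5] [316.9 184.4] [ 0.468  -0.0378  0.1268] 0.0
BR [257.9 213.9] [321.5 214.3] [ 0.4981 -0.0358  0.1383] 0.0002
BL [253.1 213.9] [316.2 214.9] [ 0.4987 -0.041   0.1366] 0.0001
TR [257.9 183.1] [322.9 185.1] [ 0.4664 -0.0331  0.135 ] 0.0006
ctr [255.5 198.7] [319.3 199.3] [ 0.4826 -0.037   0.134 ] 0.0001
blue 1885 209 266 173 214
blue 1824 270 328 174 215
TL [210.1 174.1] [272.1 175.1] [ 0.4556 -0.0847  0.1195] 0.0003
BR [264.6 213. ] [311.2 214.6] [ 0.5343 -0.0315  0.0436] 0.0006
BL [212.1 212.9] [270.7 213.3] [ 0.5012 -0.0893  0.1163] 0.0001
TR [265.3 174.7] [327.3 175.7] [ 0.4611 -0.0248  0.119 ] 0.0001
ctr [233.3 192.6] [292.8 193.3] [ 0.4802 -0.0627  0.1128] 0.0
```

View pics/w12c.png

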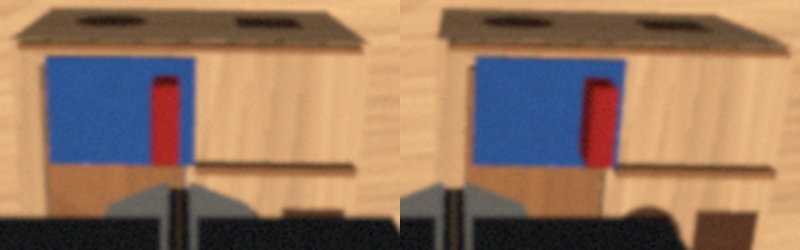

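```bash
python3 -m jog '[0,-0.12,0.15,0,0.2, 0,-0.12,0.15,0.3,0, 0,0,0,0.6,0, 0,0,0,0.6,0, 0,0,0,0.6,0, 0,0,0,0.5,0, 0,0,0,0,0]'; python3 -c "
from cell import *
print(observe()['position'])"
```

```text
clock: 2.95
position: [0.4808, -0.0702, 0.1642]
ee_rot: [-0.14, -3.128, 0.001]
force: [-0.5, -0.8, -0.1]
width: 0.004
[ 0.48079288 -0.07023653  0.16422319]
```

```bash
python3 -m jog '[0,0,-0.1,0.15,0, 0,0,0,0.15,0, 0,0,0,0,0, 0,0,0,0,0]'; python3 - <<'E'
from cell import *
import cv2,numpy as np
o=observe();print(o['position'],o['force'])
a=get_image("scene")[170:270,240:340,::-1];b=get_image("side")[115:205,220:310,::-1]
cv2.imwrite("pics/low.png",np.hstack([cv2.resize(i,(400,400),interpolation=cv2.INTER_CUBIC) for i in(a,b)]))
E
```

```text
clock: 3.28
position: [0.4812, -0.0708, 0.1524]
ee_rot: [-0.133, -3.127, -0.001]
force: [0.4, 0.0, 0.0]
width: 0.005
[ 0.48123881 -0.07084464  0.15238907] [0.41801495 0.01669845 0.04236767]
```

View pics/low.png

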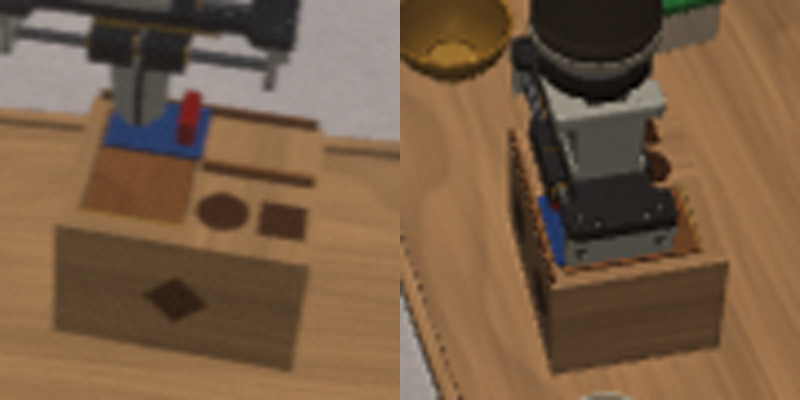

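Fingertips are just above the plate and to the -y side of the tab, clear of it. Pushing now.

```bash
python3 -m jog '[0,0,0.3,0,0, 0,0,0.3,0,0, 0,0,0.3,0,0, 0,0,0.3,0,0, 0,0,0.3,0,0, 0,0,0,0,0]'; python3 -c "
from cell import *
o=observe();print(o['position'],o['force'])"
```

```text
clock: 3.88
position: [0.4889, -0.0124, 0.1571]
ee_rot: [-0.143, -3.135, 0.0]
force: [1.4, 0.9, -0.9]
width: 0.006
[ 0.48891932 -0.01237638  0.15705217] [ 1.41697406  0.91078718 -0.86844084]
```

```bash
python3 -m jog '[0,0,0.0,0.12,0, 0,0.03,0.2,0.03,0, 0,0.03,0.2,0.03,0, 0,0,0,0,0]'; python3 - <<'E'
from cell import *
import cv2,numpy as np
o=observe();print(o['position'],o['force'])
a=get_image("scene")[170:270,240:340,::-1];b=get_image("side")[115:205,220:310,::-1]
cv2.imwrite("pics/push.png",np.hstack([cv2.resize(i,(400,400),interpolation=cv2.INTER_CUBIC) for i in(a,b)]))
E
```

```text
clock: 4.22
position: [0.4898, 0.0023, 0.1514]
ee_rot: [0.147, 3.136, -0.001]
force: [0.8, -0.6, 0.8]
width: 0.007
[0.4898339  0.00232383 0.15135314] [ 0.82102305 -0.55072189  0.76688756]
```

View pics/push.png

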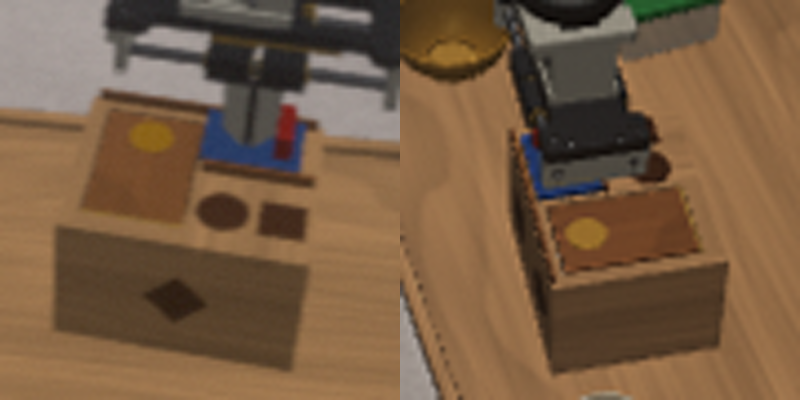

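The door is nearly fully aside and the mustard spot is visible at crop (152,135). I'll push gently to the stop and watch the force.

```bash
for i in 1; do python3 -m jog '[0,0,0.1,0.02,0, 0,0,0.1,0.02,0]'|grep -E 'pos|force'; python3 -m jog '[0,0,0.12,0.02,0, 0,0,0.12,0.02,0]'|grep -E 'pos|force';done
```

```text
position: [0.4903, 0.0079, 0.1498]
force: [-1.4, -10.4, 9.3]
position: [0.4913, 0.0128, 0.1489]
force: [-2.7, -10.5, 8.5]
```

```bash
python3 -m jog '[0,0,-0.15,-0.05,0, 0,0,-0.1,-0.4,0, 0,0,0,-0.9,0, 0,0,0,-0.9,0, 0,0,0,-0.5,0, 0,0.5,0.9,0,0, 0,0.5,0.9,0,0, 0,0,0,0,0]'; python3 - <<'E'
from cell import *
from h import *
import pickle
c=camera_params("wrist");w=get_image("wrist")[:,:,::-1];cv2.imwrite("pics/w3.png",w);pickle.dump(c,open("w3.pkl","wb"))
s=get_image("scene")[:,:,::-1];d=get_image("side")[:,:,::-1];cv2.imwrite("pics/scene3.png",s);cv2.imwrite("pics/side3.png",d)
o=observe();print(o["position"],o["ee_rot"],o["force"])
f=lambda i:cv2.resize(i,(400,300),interpolation=cv2.INTER_CUBIC)
cv2.imwrite("pics/after.png",np.vstack([np.hstack([f(s[170:270,230:363]),f(d[120:210,210:330])]),np.hstack([f(w),f(w[130:250,60:220])])]))
for n,i,b in(("scene",s,(255,185,300,235)),("side",d,(245,140,300,200))):
    print(n,"must",blobs(i,(18,150,90),(30,255,255),b,5),"red",blobs(i,(0,150,70),(6,255,255),(240,130,330,260),5),"blue",blobs(i,(100,120,40),(130,255,255),(240,130,330,260)))
E
```

```text
clock: 5.32
position: [0.4562, 0.0783, 0.2632]
ee_rot: [-0.172, -3.136, 0.011]
force: [0.6, -0.7, 0.1]
width: 0.007
[0.45809852 0.07204387 0.26267575] [-0.18069845 -3.13575615  0.0166109 ] [0.0604552  0.14281045 0.54492364]
scene must [(array([278. , 203.9]), array([273, 201,  10,   7,  55], dtype=int32))] red [(array([313.4, 202.1]), array([312, 197,   4,  12,  28], dtype=int32))] blue [(array([302.3, 204.7]), array([293, 198,  23,  15, 191], dtype=int32))]
side must [(array([261.2, 166.6]), array([257, 164,   9,   6,  44], dtype=int32))] red [(array([254.5, 141.3]), array([250, 140,  10,   4,  27], dtype=int32))] blue [(array([256. , 151.3]), array([247, 143,  18,  15, 166], dtype=int32))]
```

View pics/after.png

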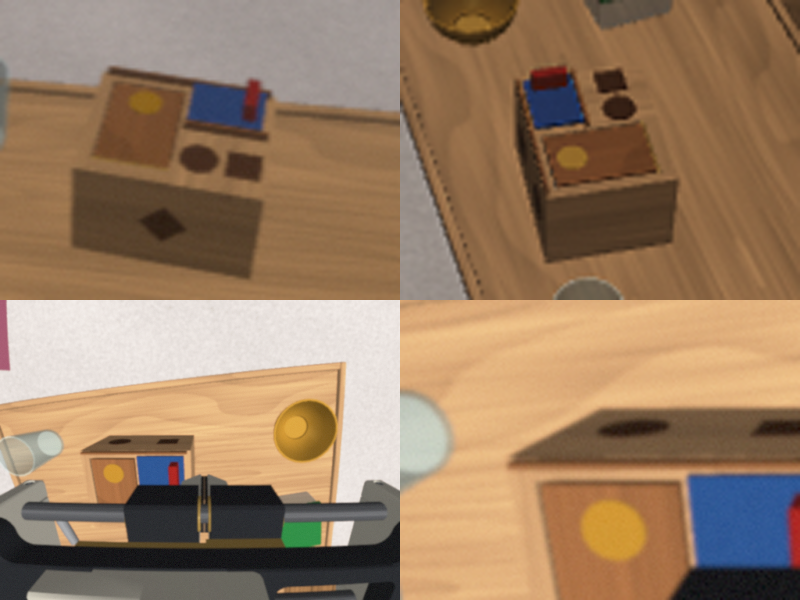

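The door is at its end: the plate clears the hatch and the hatch is still flush. Next I'll triangulate the spot and tab.

```bash
python3 - <<'E'
from h import *
from cell import *
import pickle
cs,cd=camera_params("scene"),camera_params("side");cw=pickle.load(open("w3.pkl","rb"))
w=cv2.imread("pics/w3.png");m=blobs(w,(18,130,90),(30,255,255),(110,180,180,245),20);print(m)
u=max(m,key=lambda t:t[1][4])[0]
sp,e=tri(cs,(278,203.9),cd,(261.2,166.6));print("spot",sp,e)
print(plane(cw,u,.110),plane(cs,(278,203.9),.110),plane(cd,(261.2,166.6),.110),tri(cw,u,cs,(278,203.9)))
t,e=tri(cs,(313.4,202.1),cd,(254.5,141.3));print("tab",t,e,t-sp)
M=R.from_rotvec(observe()["ee_rot"]).as_matrix();p=observe()["position"]
g=np.array([plane(cw,u,.110)[:2].tolist()+[.16]])[0];print("to go",M.T@(g-p)/.04,M[:,1])
E
```

```text
[(array([145.1, 221.6]), array([133, 210,  25,  24, 454], dtype=int32))]
spot [ 0.48538842 -0.06109403  0.11374979] [np.float64(0.0009424392456312056), np.float64(0.0009424392456312332)]
[ 0.48480372 -0.06044236  0.11      ] [ 0.48208449 -0.06186892  0.11      ] [ 0.48621723 -0.05685113  0.11      ] (array([ 0.48418126, -0.06091629,  0.11121722]), [np.float64(0.0010327637736854643), np.float64(0.0010327637736854353)])
tab [0.49242437 0.03131491 0.1374652 ] [np.float64(0.001620637543137646), np.float64(0.001620637543137578)] [0.00703595 0.09240894 0.02371542]
to go [-1.04362541 -3.18616962  2.60081105] [ 0.11486253  0.99332491 -0.01059312]
```

```bash
python3 -m jog '[0,-0.26,-0.8,0,0, 0,-0.26,-0.8,0,0, 0,-0.26,-0.8,0,0, 0,-0.26,-0.78,0,0, 0,0,0,0.5,0, 0,0,0,0.6,0, 0,0,0,0.5,0, 0,0,0,0,0]'; python3 - <<'E'
from h import *
from cell import *
o=observe();M=R.from_rotvec(o["ee_rot"]).as_matrix();print(o["position"],"to go",M.T@(np.array([.485,-.061,.140])-o["position"])/.04,M[:,2])
E
```

```text
clock: 6.13
position: [0.4867, -0.0769, 0.1974]
ee_rot: [0.199, 3.134, -0.023]
force: [-1.5, 0.7, -0.4]
width: 0.007
[ 0.48671701 -0.07688482  0.19743929] to go [0.09571929 0.4095592  1.42992713] [ 1.49199931e-04 -1.48337495e-02 -9.99889963e-01]
```

```bash
python3 -m jog '[0,0.05,0.2,0.3,-0.15, 0,0.05,0.2,0.4,0, 0,0,0,0.3,0, 0,0,0,0,0]'; python3 - <<'E'
from h import *
from cell import *
o=observe();M=R.from_rotvec(o["ee_rot"]).as_matrix();print(o["position"],"to go",M.T@(np.array([.485,-.061,.140])-o["position"])/.04)
b=get_image("side")[115:205,220:310,::-1];a=get_image("scene")[170:270,230:330,::-1]
cv2.imwrite("pics/pre.png",np.hstack([cv2.resize(i,(400,400),interpolation=cv2.INTER_CUBIC) for i in(a,b)]))
E
```

```text
clock: 6.47
position: [0.4848, -0.0658, 0.1572]
ee_rot: [-0.185, -3.136, 0.027]
force: [-0.2, -0.6, 0.3]
width: 0.006
[ 0.48479241 -0.06575942  0.15718697] to go [0.0091405  0.12603797 0.42759252]
```

View pics/pre.png

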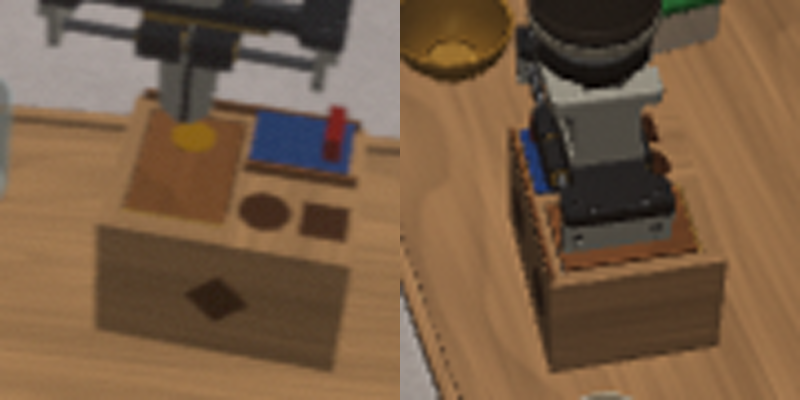

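```bash
python3 -m jog '[0,0,0.1,0.12,0, 0,0,0,0.15,0, 0,0,0,0.1,0]'|grep -E "pos|force"; python3 -m jog '[0,0,0,0.12,0, 0,0,0,0.12,0]'|grep -E "pos|force"
```

```text
position: [0.4887, -0.0627, 0.1464]
force: [0.7, 0.0, -0.3]
position: [0.4893, -0.0629, 0.1367]
force: [-1.5, -0.4, 2.4]
```

```bash
python3 -m jog '[0,0.04,0,0.15,0, 0,0.03,0,0.15,0]'|grep -E "pos|force"; python3 -m jog '[0,0,0,0.18,0, 0,0,0,0.18,0]'|grep -E "pos|force"
```

```text
position: [0.4896, -0.0629, 0.1273]
force: [-14.5, 2.8, 52.6]
position: [0.4904, -0.0632, 0.1208]
force: [-40.6, 6.2, 123.8]
```

That second press row was a mistake. The first had already met the firm stop at 52 N, and I ran the next one without checking. Releasing now.

```bash
python3 -m jog '[0,0,0,-0.6,0, 0,0,0,-0.9,0, 0,0,0,-1,0, 0,0,0,-1,0, 0,0,0,-0.8,0, 0,0,0,0,0, 0,0,0,0,0, 0,0,0,0,0, 0,0,0,0,0, 0,0,0,0,0, 0,0,0,0,0, 0,0,0,0,0, 0,0,0,0,0]'; python3 - <<'E'
from cell import *
from h import *
o=observe();print(o["position"],o["force"])
s=get_image("scene")[:,:,::-1];d=get_image("side")[:,:,::-1];cv2.imwrite("pics/scene4.png",s);cv2.imwrite("pics/side4.png",d)
cv2.imwrite("pics/end.png",np.hstack([cv2.resize(i,(400,400),interpolation=cv2.INTER_CUBIC) for i in(s[140:290,200:350],d[90:220,200:330])]))
for n,i in(("scene",s),("side",d)):
    print(n,"red",blobs(i,(0,150,70),(6,255,255),(240,130,330,220),5))
    for k in("0","4"):
        j=cv2.imread(f"pics/{n}{k}.png");print(k,"green",[m[0] for m in blobs(j,(50,120,40),(75,255,255),(240,90,430,320),40)])
E
```

```text
clock: 8.4
position: [0.4853, -0.0625, 0.2988]
ee_rot: [0.193, 3.118, -0.013]
force: [-0.3, -0.9, 0.5]
width: 0.003
[ 0.48527985 -0.06245193  0.29879593] [-0.31942558 -0.90776863  0.49123274]
scene red [(array([313.3, 202.1]), array([312, 197,   4,  12,  28], dtype=int32))]
0 green [array([398.3, 276.8])]
4 green [array([398.3, 276.9])]
side red [(array([254.6, 141.3]), array([250, 140,  10,   4,  29], dtype=int32))]
0 green [array([277.4, 110.5])]
4 green [array([283.2, 109.4])]
```

View pics/end.png

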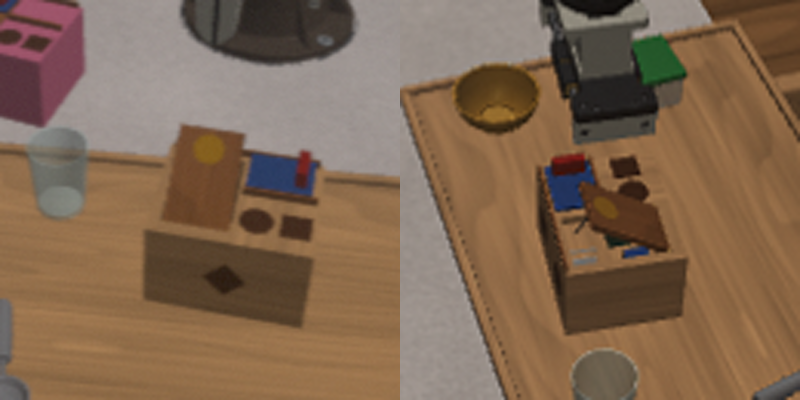

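The hatch stands open, the door is at its stop and the gripper is well clear. I'll let it settle briefly, then hand in.

```bash
python3 -m jog '[0,0,0,-0.3,0, 0,0,0,0,0, 0,0,0,0,0, 0,0,0,0,0, 0,0,0,0,0, 0,0,0,0,0, 0,0,0,0,0, 0,0,0,0,0]'; python3 -c "
from cell import *
print(sign_off())"
```

```text
clock: 9.17
position: [0.4845, -0.0623, 0.309]
ee_rot: [0.193, 3.12, -0.014]
force: [0.2, 0.0, 0.1]
width: 0.007
the job is handed in; nothing more can be done
None
```

The shape sorter is open, but the run has probably failed: I pressed too hard and the wrist force went over the 120 N limit. No verdict was reported.

- **What I did:** I pushed the blue door to its end stop with the closed fingertips. I then pressed the mustard spot once to its firm stop and lifted the fingers about 180 mm clear. The hatch popped up, and I handed the job in at about 9.2 s.
- **Checks that passed:**
  - **Hatch:** the last pictures show it standing open.
  - **Door:** the tab was 92 mm from the press spot, which puts the door at about 0.072 m, and it was still there after the press.
  - **Sorter:** it looks flat and close to where it started. Shift and tilt were not measured, and it may have slid a few mm when the door met its stop.
  - **Force:** it read about zero at the end.
  - **Other objects:** the container's lid hadn't moved in the scene view. In the side view it read about 6 pixels off, probably because the gripper hid part of it. I didn't measure the bowl, beaker or spoon, but the arm never went near them.
- **Check that failed:** the first press already met the stop at about 53 N, and I had queued a second press without reading that. The second read 124 N vertically, about 130 N in total.

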